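# Put the brass caps on hold: snap the red tally onto the tote's lifting eye

## Robot

A 6-joint arm with a two-finger parallel gripper is mounted at the origin on the work surface. World frame = base frame: x ahead of the robot, y to its left, z up, the work surface at z = 0. Lengths are in mm, angles in rad, forces in N, time in s.
With the tool pointing down it reaches from about 350 to 775 mm from the base axis. Payload 7.3 kg.
Tool frame: the origin (TCP) lies at the very end of the fingers, on their centre line; the grasp point (between the pads) lies bot.grip_point_offset behind it (bot.grip_point_offset is the distance from the TCP to the grasp point, in mm); z points along the fingers, y is the line along which they close (so a half turn about z gives the same grasp; the last joint's range is limited). The gripper opens to 92 mm and grips with 3 to 60 N. Pads are 19 mm wide; open, the fingers measure 130 mm over their backs; the gripper's body (75 mm by 190 mm) begins 47 mm behind the grasp point.
Start: joints at [1.119, 0.342, 1.524, -0, 1.275, -0.146], TCP at [158.04, 500.668, 226.741] pointing down, gripper open.
Joint ranges: [-2.53, 2.53], [-0.77, 2.02], [0.04, 2.7], [-1, 4.14], [0.28, 2.66], [-3.11, 3.11]. Speed limits (rad/s): [2.57, 2.57, 3.14, 3.14, 3.14, 3.14].

## Interface

Orientations are given as [roll, pitch, yaw] about the fixed x, y, z axes, in that order (R = Rz(yaw) Ry(pitch) Rx(roll)).
In Python, from plant import bot gives the robot as it stands. The module is installed in compiled form; this text tells all that it offers.
- The arm moves only by the tool carry_out, never from a script. Its argument "plan" is a list of rows, each an object of numbers: "tx", "ty", "tz": the shift along the world's x, y, z in mm; "rx", "ry", "rz": the turn, a rotation vector about the world's x, y, z in rad. A call has 1 to 12 rows; each row shifts and turns the commanded pose from where the row before left it; what a row does not reach is not made up. A row lasts 1/10 s, in which the tool goes at most 50 mm and 8.59 degrees, less where a joint would pass 70% of its speed; a pose out of reach is approached as far as the arm can. A call with a gripper value outside its range is refused whole. "gripper" is the closure, from 0 (fully open) to 1 (shut), set as the call begins (left out, the last holds). The fingers move at their own pace and stop on an object; the grip force is fixed at half the most. Time passes only in rows, so rows that do not move let the fingers close. It gives the time, the measured TCP pose, the force, the opening and the grip force at its end, in the units of the state.
- bot.get_obs(): the state, without advancing time (a new reading comes with each control period).
- bot.capture(name): name is "scene" or "top" or "wrist"; returns the picture (384x512x3 uint8, red, green, blue); there is no depth.
- bot.camera_model(name): a dict with "camera_matrix" (3x3 intrinsics, pixels), "R" (3x3) and "t" (3): a world point X has camera coordinates R X + t. Camera axes: x right, y down, z forward; pixel columns grow to the right and rows downward; lengths in mm; the calibration is good to about 2 mm. A picture is of the moment at which its call begins: read the wrist's pose just before it. camera_model takes no time and is no camera call; for the wrist camera it gives the pose at the moment of the call.
- bot.close_job(): hands the job in; it is judged then, once.
The state is a dict: "time": time; "joint_positions": joint angles; "dq": joint speeds; "tau": joint torques, N m; "tool_pos": TCP position; "tcp_rot": TCP orientation; "contact_force": force on the tool from outside, world axes, zero at the start; "moment": the same for the moment, N m; "grip_width": finger opening in mm; "finger_force": force on a finger pad.
Only numpy, scipy, OpenCV 4.12 (cv2) and the standard library are available. Lean on these libraries where they do the work, as an engineer would, in place of code of your own. Each camera call takes 0.05 s, during which the arm holds its last target. There are 200 camera calls.

## Task

The tote of turned brass caps has to be put on hold. Take the tally with the red tab out of the blue rack and press its snap hook straight down over the bar of that tote's yellow lifting eye until the sprung gate has let the bar through and snapped shut beneath it, then let go so that the tally hangs on the eye. Leave the green tally in the rack.

Things in the scene. Friction and masses are not known exactly. Their poses are not given: they have to be found in the camera images.
- red_tab (a point): Centre of the hold tally's red tab, 12 mm thick (x), 46 wide (y), 50 high (z, up): grip across x from above. In its y-z plane below hangs a mouth-down steel snap hook of 14 mm bar: legs end 106 below this point, mouth 36 clear, inside of crown 39 below. 0.25 kg; stands upright in a pocket of a blue rack (walls 28 high; lift 40 to clear); sits balanced astride a bar.
- red_gate (a joint): Red tally's brass gate, rad: 0 shut, up to 1.5 open. It closes the hook's mouth 96 mm below the tab's centre, is hinged in the -y leg and swings only up and inward, 4 to 10 N, sprung shut. A 10 mm bar up to 10 off the middle slips past its tip when the bar's centre is 57 to 63 below the tab's centre; then it snaps shut under the bar.
- brass_eye (a point): Middle of the top bar of the yellow lifting eye on the tote of brass caps. Bar 10 mm thick, along this frame's x, level, 155 above the bench, 80 free between the eye's posts. The eye stands on a long wall of the grey steel tote (200 x 150, 80 high, too heavy to move). An equal tote and eye beside it holds grey steel springs: not that one.
- green_tab (a point): Centre of the green tab of a bystander tally, otherwise equal to the red one, in the rack's other pocket, 92 mm from the red tab along the y axis of both.

How it is judged (in metres and radians):
At the end, for the whole second after the job is handed in: The brass tote's eye bar lies inside the red tally's hook: 35 to 85 mm below the tab's centre along the tally's z, within 20 mm of its middle sideways, the hook within 45 mm of the bar's middle lengthways; the gate is shut (below 0.15 rad) and the tally at most sways gently (below 0.2 m/s) (z of brass_eye in the frame of red_tab between -0.085 and -0.035 m and y of brass_eye in the frame of red_tab between -0.02 and 0.02 m and x of brass_eye in the frame of red_tab between -0.045 and 0.045 m and value of joint red_gate below 0.15 rad and linear speed of red below 0.2 m/s); the robot touches nothing.
It fails at once if the green tally is moved more than 30 mm (distance of green_tab from where it was at the start of the episode above 0.03 m).
It also fails if it takes over 42 s, if anything falls off the work surface, if the arm or the gripper's body presses on something with over 40 N, if the wrist force passes 120 N, or if a joint passes its speed limit or range.

## Working session

There is one attempt and no reset: what is moved stays moved. The work goes in short steps, Python scripts to look and compute and a tool call to move; the robot and the scene stay as the last step left them, time stands still between calls to the robot, and variables do not carry over. Pictures are saved under pics/ and viewed, at most 11 in all, crops included, and the job is handed in when it is done.

Besides the shell and the picture viewer there is one more tool, called as a command line: name --argument value ..., lists and objects as JSON in quotes. carry_out: Moves the arm, as the interface text tells. Its arguments: {"type":"object","properties":{"plan":{"type":"array"},"gripper":{"type":"number"}},"required":["plan"]}

```bash
mkdir -p pics
python3 - <<'E'
from plant import bot
import cv2,numpy as np
o=bot.get_obs();print(o['time'],o['tool_pos'],o['tcp_rot'],o['grip_width'],bot.grip_point_offset)
for n in("scene","top"):
    im=bot.capture(n);cv2.imwrite(f"pics/{n}0.png",im[...,::-1]);m=bot.camera_model(n);print(n,m)
E
```

```text
0.0 [157.86481879 500.28722935 226.05164728] [-3.14012026e+00 -2.01492306e-04  2.83578575e+00] 91.79249340341715 18.8
scene {'camera_matrix': array([[376.9381018 ,   0.        , 256.88194187],
       [  0.        , 376.9381018 , 191.52518158],
       [  0.        ,   0.        ,   1.        ]]), 'R': array([[-0.71903315,  0.69492396, -0.00848643],
       [ 0.43187023,  0.43721944, -0.78887722],
       [-0.54449925, -0.57089391, -0.61449224]]), 't': array([ 411.01324203, -122.83897019, 1250.99374249])}
top {'camera_matrix': array([[446.73436949,   0.        , 260.99417678],
       [  0.        , 446.73436949, 197.98545415],
       [  0.        ,   0.        ,   1.        ]]), 'R': array([[ 0.01758509, -0.99979612, -0.00992398],
       [-0.99397027, -0.01640648, -0.10841556],
       [ 0.10823064,  0.01177063, -0.99405613]]), 't': array([-25.56148125, 548.49602069, 943.12425839])}
```

View pics/scene0.png

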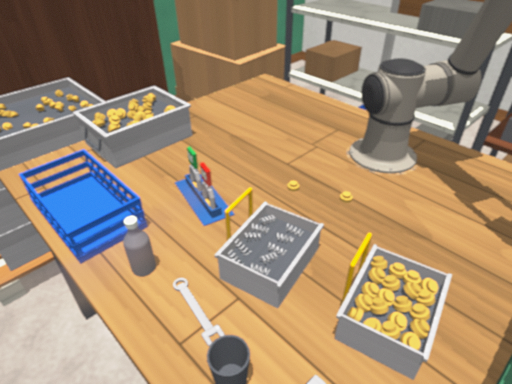

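View pics/top0.png

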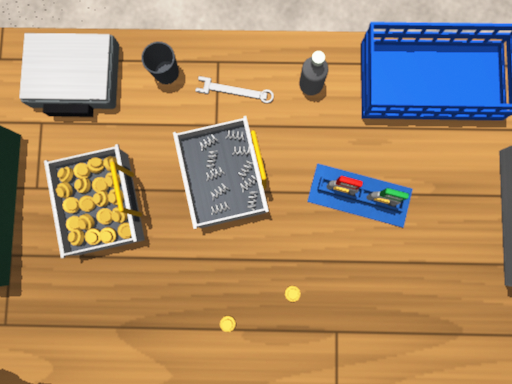

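The scene view shows the rack near (205,190), with the red tab at (205,173), the springs tote at (270,250) and the brass tote at (395,310) with its eye at (358,265). In the top view, red is at (348,184), green at (397,194), and the brass eye bar runs (113,162)-(125,213).

```bash
cat > h.py <<'E'
import cv2,numpy as np
from plant import bot
def ray(n,p,m=None):
    m=m or bot.camera_model(n);R=np.array(m['R']);d=R.T@np.linalg.solve(m['camera_matrix'],[p[0],p[1],1]);return -R.T@m['t'],d
def onz(n,p,z,m=None):
    c,d=ray(n,p,m);return c+d*(z-c[2])/d[2]
def tri(*obs):
    A=np.zeros((3,3));b=np.zeros(3)
    for n,p in obs:
        c,d=ray(n,p);d=d/np.linalg.norm(d);P=np.eye(3)-np.outer(d,d);A+=P;b+=P@c
    return np.linalg.solve(A,b)
def blobs(im,lo,hi,roi=None,k=20):
    hsv=cv2.cvtColor(im,cv2.COLOR_RGB2HSV);m=cv2.inRange(hsv,lo,hi)
    if roi: q=np.zeros_like(m);x0,y0,x1,y1=roi;q[y0:y1,x0:x1]=255;m&=q
    cs=[c for c in cv2.findContours(m,cv2.RETR_EXTERNAL,cv2.CHAIN_APPROX_NONE)[0] if cv2.contourArea(c)>k]
    return m,cs
E
python3 - <<'E'
from h import *
I={n:cv2.imread(f"pics/{n}0.png")[...,::-1].copy() for n in("scene","top")}
for nm,lo,hi,rs,rt in(("red",(0,160,90),(6,255,255),(180,140,230,220),(310,160,415,220)),("green",(60,120,60),(85,255,255),(180,140,230,220),(310,160,415,220)),("yel",(20,170,120),(30,255,255),(335,225,380,310),(105,150,145,225)),("yel2",(20,170,120),(30,255,255),(220,180,260,240),(240,120,275,190))):
    for n,r in(("scene",rs),("top",rt)):
        m,cs=blobs(I[n],lo,hi,r,8)
        for c in cs: print(nm,n,cv2.contourArea(c),cv2.minAreaRect(c),cv2.boundingRect(c))
a=[cv2.resize(I["scene"][140:300,170:400],None,fx=3,fy=3,interpolation=2)[:,:],]
b=cv2.resize(I["top"][140:230,305:420],None,fx=3,fy=3,interpolation=2)
c=cv2.resize(I["top"][145:230,95:155],None,fx=3,fy=3,interpolation=2)
s=np.zeros((800,700,3),np.uint8);s[:480,:690]=a[0];s[490:490+270,:345]=b;s[490:490+255,360:540]=c
cv2.imwrite("pics/crop.png",cv2.resize(s[:765],None,fx=.78,fy=.78)[...,::-1])
E
```

```text
red scene 61.5 ((206.7241668701172, 172.81036376953125), (22.469135284423828, 6.313641548156738), 68.19859313964844) (200, 163, 11, 22)
red top 112.5 ((348.8058776855469, 182.12353515625), (24.621610641479492, 8.351822853088379), 12.528807640075684) (336, 177, 26, 12)
green scene 36.0 ((192.89999389648438, 156.70001220703125), (20.871028900146484, 4.427188396453857), 71.56504821777344) (188, 147, 8, 21)
green top 146.0 ((394.1529541015625, 193.81178283691406), (27.984031677246094, 9.11108112335205), 12.528807640075684) (380, 188, 29, 13)
yel scene 344.0 ((355.29998779296875, 264.4000244140625), (10.733125686645508, 71.1069564819336), 26.56505012512207) (343, 232, 29, 67)
yel top 20.5 ((109.61339569091797, 217.49484252929688), (5.584404468536377, 11.981084823608398), 23.96249008178711) (105, 212, 8, 11)
yel top 36.5 ((106.5, 192.5), (21.0, 3.0), 90.0) (105, 182, 4, 22)
yel top 423.5 ((115.25000762939453, 188.75), (65.11055755615234, 11.570852279663086), 78.69007110595703) (105, 157, 22, 65)
yel2 scene 210.5 ((238.28480529785156, 211.31590270996094), (20.705257415771484, 52.721431732177734), 43.72697067260742) (226, 187, 26, 51)
yel2 top 200.0 ((258.2424011230469, 154.94100952148438), (51.41959762573242, 5.068428039550781), 76.32869720458984) (251, 130, 15, 51)
```

View pics/crop.png

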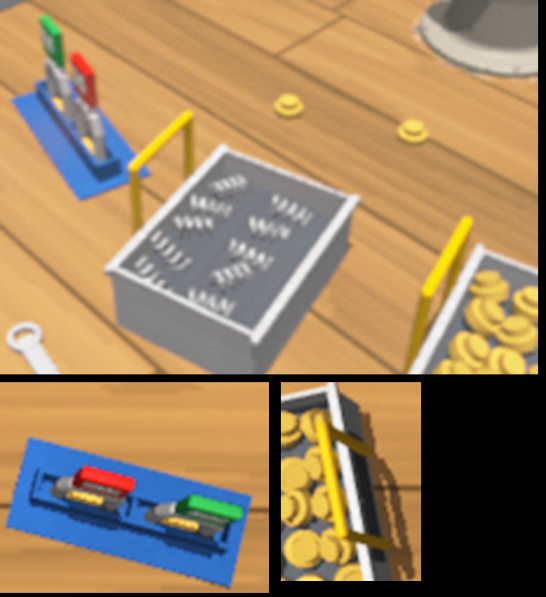

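The crop shows the red tab at top-view (349,182), turned about 12.5°. The brass eye's bar runs (112,160)-(121,210) in top and (370,233)-(352,265) in scene.

Run:
```python
from h import *
np.set_printoptions(precision=1,suppress=True)
e1=onz("top",(112.3,160.5),157);e2=onz("top",(121,209),157);print("eye",e1,e2,(e1+e2)/2,np.linalg.norm(e1-e2),np.arctan2(*(e2-e1)[[1,0]]))
s1=onz("scene",(370,233.5),157);s2=onz("scene",(352.5,265),157);print("scene eye",s1,s2,(s1+s2)/2)
print("tri",tri(("top",(112.3,160.5)),("scene",(352.5,265))),tri(("top",(121,209)),("scene",(370,233.5))))
for n,t,s in(("red",(348.8,182.1),(206.7,172.8)),("green",(394.2,193.8),(192.9,156.7))): print(n,tri(("top",t),("scene",s)),onz("top",t,133),onz("scene",s,110))
v=np.deg2rad(12.53);a=onz("top",(348.8-12*np.cos(v),182.1-12*np.sin(v)),135);b=onz("top",(348.8+12*np.cos(v),182.1+12*np.sin(v)),135);d=b-a;print("tab len",np.linalg.norm(d),"dir",np.arctan2(d[1],d[0]))
r=onz("top",(348.8,182.1),133);g=onz("top",(394.2,193.8),133);d=g-r;print(np.linalg.norm(d),np.arctan2(d[1],d[0]))
m=bot.camera_model("wrist");R=m['R'];print(-R.T@m['t'],R)
```

```text
eye [602.5 268.3 157. ] [509.7 246.7 157. ] [556.1 257.5 157. ] 95.28480534872811 -2.913742174272693
scene eye [506.1 251.6 157. ] [597.4 274.1 157. ] [551.7 262.9 157. ]
tri [600.3 271.4 157.2] [508.1 249.4 156.7]
red [ 572.2 -189.3  114.8] [ 571.6 -188.   133. ] [ 566.8 -192.3  110. ]
green [ 550.2 -279.3  113.5] [ 550.  -275.8  133. ] [ 545.9 -280.9  110. ]
tab len 46.400000873593456 dir -1.7767926384242143
90.46253842786253 -1.8109854098095528
[ 93.5 520.7 384. ] [[ 0.3  1.  -0. ]
 [ 0.9 -0.3  0.3]
 [ 0.2 -0.1 -1. ]]
```

carry_out --plan '[{"tx": 24, "ty": -40, "rz": -0.09}, {"tx": 24, "ty": -40, "rz": -0.09}, {"tx": 24, "ty": -40, "rz": -0.09}, {"tx": 24, "ty": -40, "rz": -0.09}, {"tx": 24, "ty": -40, "rz": -0.09}, {"tx": 24, "ty": -40, "rz": -0.09}, {"tx": 24, "ty": -40, "rz": -0.09}, {"tx": 24, "ty": -40, "rz": -0.09}, {"tx": 24, "ty": -40, "rz": -0.09}, {"tx": 24, "ty": -40, "rz": -0.09}, {"tx": 24, "ty": -40, "rz": -0.09}, {"tx": 24, "ty": -40, "rz": -0.09}]'

```text
invalid input at $.plan[0]: expected keys tx, ty, tz, rx, ry, rz
```

carry_out --plan '[{"tx": 24, "ty": -40, "rz": -0.08}, {"tx": 24, "ty": -40, "rz": -0.08}, {"tx": 24, "ty": -40, "rz": -0.08}, {"tx": 24, "ty": -40, "rz": -0.08}, {"tx": 28, "ty": -50, "rz": -0.09}, {}, {}]'

```text
invalid input at $.plan[0]: expected keys tx, ty, tz, rx, ry, rz
```

Run:
```python
from h import *
np.set_printoptions(precision=2,suppress=True)
o=bot.get_obs();print(o['time'],o['tool_pos'],o['tcp_rot'],o['joint_positions'])
m=bot.camera_model("wrist");im=bot.capture("wrist");cv2.imwrite("pics/w1.png",im[...,::-1])
np.savez("w1.npz",**m)
for nm,lo,hi in(("red",(0,160,60),(6,255,255)),("green",(60,120,50),(85,255,255))):
    for c in blobs(im,lo,hi)[1]: 
        r=cv2.minAreaRect(c);print(nm,r,onz("wrist",r[0],135,m)); print([onz("wrist",p,137,m)[:2] for p in cv2.boxPoints(r)])
```

```text
0.1 [157.89 500.32 226.11] [-3.14 -0.    2.84] [ 1.12  0.34  1.52 -0.    1.28 -0.15]
```

View pics/w1.png

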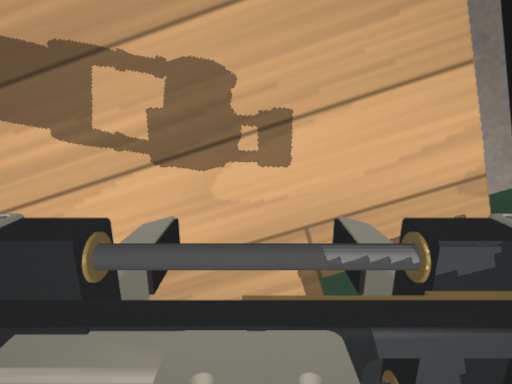

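The arm did not move because every key is required in each row. The picture shows the closed-bar gripper: the fingers sit at row 255 and the free view lies ahead of them (+tool x).

carry_out --plan '[{"tx": 22, "ty": -41, "tz": 2, "rx": 0, "ry": 0, "rz": -0.09}, {"tx": 22, "ty": -41, "tz": 2, "rx": 0, "ry": 0, "rz": -0.09}, {"tx": 22, "ty": -41, "tz": 2, "rx": 0, "ry": 0, "rz": -0.09}, {"tx": 22, "ty": -41, "tz": 2, "rx": 0, "ry": 0, "rz": -0.09}, {"tx": 22, "ty": -41, "tz": 2, "rx": 0, "ry": 0, "rz": -0.09}, {"tx": 22, "ty": -41, "tz": 2, "rx": 0, "ry": 0, "rz": -0.09}, {"tx": 22, "ty": -41, "tz": 2, "rx": 0, "ry": 0, "rz": -0.09}, {"tx": 22, "ty": -41, "tz": 2, "rx": 0, "ry": 0, "rz": -0.09}, {"tx": 22, "ty": -41, "tz": 2, "rx": 0, "ry": 0, "rz": -0.09}, {"tx": 22, "ty": -41, "tz": 2, "rx": 0, "ry": 0, "rz": -0.09}, {"tx": 22, "ty": -41, "tz": 2, "rx": 0, "ry": 0, "rz": -0.09}, {"tx": 22, "ty": -41, "tz": 2, "rx": 0, "ry": 0, "rz": -0.09}]'

```text
time: 1.35
tool_pos: [422.4, 6.7, 250.8]
tcp_rot: [3.141, -0.0, 1.752]
contact_force: [0.8, 0.5, 0.2]
grip_width: 91.7
finger_force: 0.0
```

carry_out --plan '[{"tx": 22, "ty": -42, "tz": 0, "rx": 0, "ry": 0, "rz": -0.07}, {"tx": 22, "ty": -42, "tz": 0, "rx": 0, "ry": 0, "rz": -0.07}, {"tx": 22, "ty": -42, "tz": 0, "rx": 0, "ry": 0, "rz": -0.07}, {"tx": 22, "ty": -42, "tz": 0, "rx": 0, "ry": 0, "rz": -0.07}, {"tx": 22, "ty": -42, "tz": 0, "rx": 0, "ry": 0, "rz": -0.07}, {"tx": 22, "ty": -42, "tz": 0, "rx": 0, "ry": 0, "rz": -0.07}, {"tx": 0, "ty": 0, "tz": 0, "rx": 0, "ry": 0, "rz": 0}, {"tx": 0, "ty": 0, "tz": 0, "rx": 0, "ry": 0, "rz": 0}]'

```text
time: 2.15
tool_pos: [553.7, -243.9, 249.4]
tcp_rot: [-3.139, -0.001, 1.335]
contact_force: [-0.4, 0.3, 0.6]
grip_width: 91.8
finger_force: 0.0
```

Run:
```python
from h import *
np.set_printoptions(precision=2,suppress=True)
o=bot.get_obs();print(o['time'],o['tool_pos'],o['tcp_rot'],o['joint_positions'])
m=bot.camera_model("wrist");im=bot.capture("wrist");cv2.imwrite("pics/w2.png",im[...,::-1])
np.savez("w2.npz",**m)
for nm,lo,hi in(("red",(0,160,60),(6,255,255)),("green",(60,120,50),(85,255,255))):
    for c in blobs(im,lo,hi)[1]: 
        r=cv2.minAreaRect(c);print(nm,r,onz("wrist",r[0],137,m)); print([onz("wrist",p,137,m)[:2] for p in cv2.boxPoints(r)])
```

```text
2.15 [ 553.74 -243.91  249.43] [-3.14 -0.    1.33] [-0.54  0.48  1.25  0.    1.42 -0.31]
red ((264.1800537109375, 126.97896575927734), (11.483405113220215, 48.189292907714844), 1.4688007831573486) [ 575.71 -190.46  137.  ]
[array([ 564.85, -210.63]), array([ 576.04, -168.44]), array([ 586.12, -171.12]), array([ 575.35, -213.43])]
green ((262.9999694824219, 213.99998474121094), (9.999998092651367, 49.99999237060547), 0.0) [ 555.28 -273.27  137.  ]
[array([ 544.11, -298.53]), array([ 556.39, -246.9 ]), array([ 565.92, -249.18]), array([ 554.1 , -300.92])]
```

View pics/w2.png

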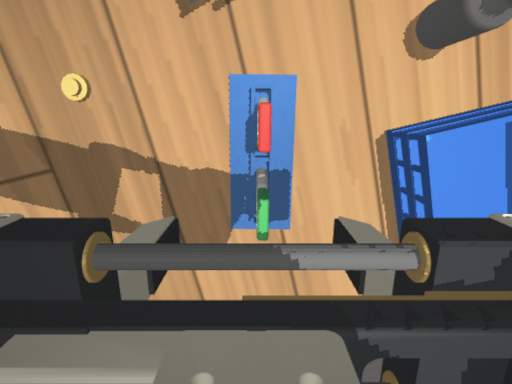

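The wrist view shows the red tab upright at (264,127) and green at (263,214). Both are aligned with the tool and the spacing is plausible. Next I move over the red tab and descend.

carry_out --plan '[{"tx": 10, "ty": 27, "tz": -20, "rx": 0, "ry": 0, "rz": 0}, {"tx": 10, "ty": 27, "tz": -30, "rx": 0, "ry": 0, "rz": 0}, {"tx": 0, "ty": 0, "tz": -30, "rx": 0, "ry": 0, "rz": 0}, {"tx": 0, "ty": 0, "tz": -30, "rx": 0, "ry": 0, "rz": 0}, {"tx": 0, "ty": 0, "tz": -30, "rx": 0, "ry": 0, "rz": 0}, {"tx": 0, "ty": 0, "tz": -17, "rx": 0, "ry": 0, "rz": 0}, {"tx": 0, "ty": 0, "tz": 0, "rx": 0, "ry": 0, "rz": 0}, {"tx": 0, "ty": 0, "tz": 0, "rx": 0, "ry": 0, "rz": 0}]'

```text
time: 3.0
tool_pos: [574.2, -188.4, 94.9]
tcp_rot: [3.141, 0.0, 1.337]
contact_force: [-0.2, 0.1, 0.9]
grip_width: 91.7
finger_force: 0.0
```

Run:
```python
from h import *
np.set_printoptions(precision=2,suppress=True)
o=bot.get_obs();print(o['time'],o['tool_pos'],o['tcp_rot'],o['contact_force'])
I=[bot.capture(n) for n in("scene","top")]
cv2.imwrite("pics/c2.png",np.hstack([cv2.resize(I[0][90:240,130:290],None,fx=2.5,fy=2.5,interpolation=2),cv2.resize(I[1][110:260,290:440],None,fx=2.5,fy=2.5,interpolation=2)])[...,::-1])
```

```text
3.0 [ 574.19 -188.44   94.87] [3.14 0.   1.34] [-0.21  0.15  0.86]
```

View pics/c2.png

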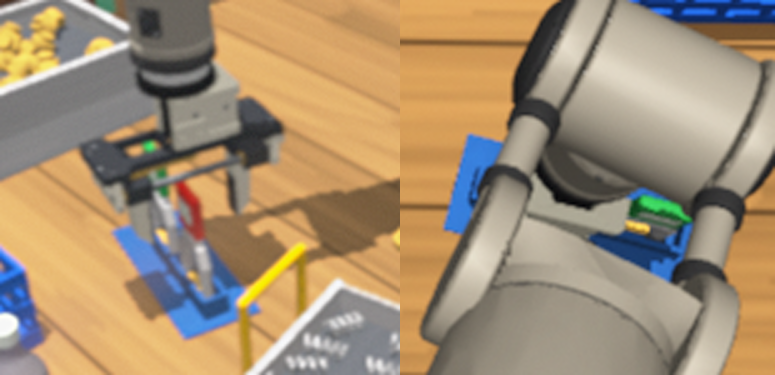

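The fingers straddle the red tab (crop (190,210)), with green behind it and untouched. Closing now.

carry_out --plan '[{"tx": 0, "ty": 0, "tz": 0, "rx": 0, "ry": 0, "rz": 0}, {"tx": 0, "ty": 0, "tz": 0, "rx": 0, "ry": 0, "rz": 0}, {"tx": 0, "ty": 0, "tz": 0, "rx": 0, "ry": 0, "rz": 0}, {"tx": 0, "ty": 0, "tz": 0, "rx": 0, "ry": 0, "rz": 0}, {"tx": 0, "ty": 0, "tz": 0, "rx": 0, "ry": 0, "rz": 0}, {"tx": 0, "ty": 0, "tz": 0, "rx": 0, "ry": 0, "rz": 0}, {"tx": 0, "ty": 0, "tz": 0, "rx": 0, "ry": 0, "rz": 0}, {"tx": 0, "ty": 0, "tz": 0, "rx": 0, "ry": 0, "rz": 0}]' --gripper 1

```text
time: 3.9
tool_pos: [574.0, -189.3, 93.7]
tcp_rot: [3.142, -0.0, 1.336]
contact_force: [0.4, 0.1, 0.2]
grip_width: 32.2
finger_force: 0.0
```

carry_out --plan '[{"tx": 0, "ty": 0, "tz": 0, "rx": 0, "ry": 0, "rz": 0}, {"tx": 0, "ty": 0, "tz": 0, "rx": 0, "ry": 0, "rz": 0}, {"tx": 0, "ty": 0, "tz": 0, "rx": 0, "ry": 0, "rz": 0}, {"tx": 0, "ty": 0, "tz": 0, "rx": 0, "ry": 0, "rz": 0}, {"tx": 0, "ty": 0, "tz": 0, "rx": 0, "ry": 0, "rz": 0}]'

```text
time: 4.4
tool_pos: [574.0, -189.3, 93.7]
tcp_rot: [3.142, 0.0, 1.336]
contact_force: [0.0, -0.9, -0.5]
grip_width: 12.3
finger_force: 30.0
```

Gripped (12.3 mm, 30 N). Lifting slowly out of the pocket, then high.

carry_out --plan '[{"tx": 0, "ty": 0, "tz": 10, "rx": 0, "ry": 0, "rz": 0}, {"tx": 0, "ty": 0, "tz": 15, "rx": 0, "ry": 0, "rz": 0}, {"tx": 0, "ty": 0, "tz": 15, "rx": 0, "ry": 0, "rz": 0}, {"tx": 0, "ty": 0, "tz": 20, "rx": 0, "ry": 0, "rz": 0}, {"tx": 0, "ty": 0, "tz": 25, "rx": 0, "ry": 0, "rz": 0}, {"tx": 0, "ty": 0, "tz": 25, "rx": 0, "ry": 0, "rz": 0}, {"tx": 0, "ty": 0, "tz": 25, "rx": 0, "ry": 0, "rz": 0}, {"tx": 0, "ty": 0, "tz": 25, "rx": 0, "ry": 0, "rz": 0}, {"tx": 0, "ty": 0, "tz": 25, "rx": 0, "ry": 0, "rz": 0}, {"tx": 0, "ty": 0, "tz": 20, "rx": 0, "ry": 0, "rz": 0}, {"tx": 0, "ty": 0, "tz": 0, "rx": 0, "ry": 0, "rz": 0}, {"tx": 0, "ty": 0, "tz": 0, "rx": 0, "ry": 0, "rz": 0}]'

```text
time: 5.6
tool_pos: [573.8, -189.2, 298.4]
tcp_rot: [-3.141, -0.0, 1.336]
contact_force: [-0.5, -0.2, -2.4]
grip_width: 11.8
finger_force: 30.0
```

Run:
```python
from h import *
np.set_printoptions(precision=2,suppress=True)
o=bot.get_obs();print(o['time'],o['tool_pos'],o['tcp_rot'],o['contact_force'],o['grip_width'])
I=[bot.capture(n) for n in("scene","wrist")]
cv2.imwrite("pics/s3.png",I[0][...,::-1]);cv2.imwrite("pics/w3.png",I[1][...,::-1])
cv2.imwrite("pics/c3.png",np.hstack([cv2.resize(I[0][60:210,130:280],(384,384),interpolation=2),cv2.resize(I[1],None,fx=.78,fy=1)])[...,::-1])
```

```text
5.6 [ 573.77 -189.2   298.4 ] [-3.14 -0.    1.34] [-0.47 -0.21 -2.38] 11.81884694369961
```

View pics/c3.png

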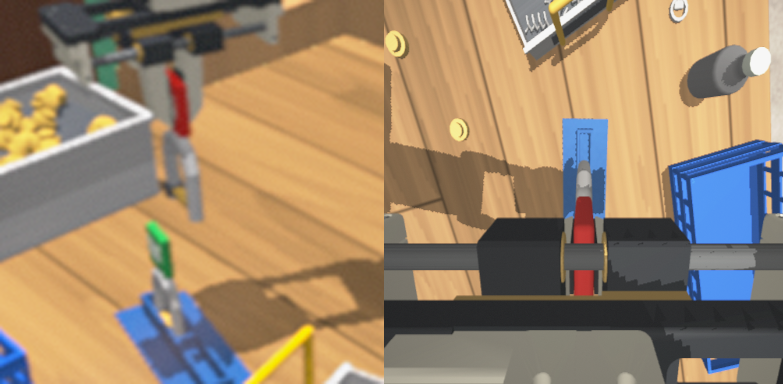

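The tally is held upright, the green one is still in the rack, and the pocket is empty. Next I carry it to a viewpoint just short of the brass eye.

carry_out --plan '[{"tx": 0, "ty": 15, "tz": 0, "rx": 0, "ry": 0, "rz": 0.02}, {"tx": 0, "ty": 30, "tz": 0, "rx": 0, "ry": 0, "rz": 0.05}, {"tx": 0, "ty": 40, "tz": 0, "rx": 0, "ry": 0, "rz": 0.05}, {"tx": 0, "ty": 40, "tz": 0, "rx": 0, "ry": 0, "rz": 0.05}, {"tx": 0, "ty": 40, "tz": 0, "rx": 0, "ry": 0, "rz": 0.05}, {"tx": 0, "ty": 40, "tz": 0, "rx": 0, "ry": 0, "rz": 0.05}, {"tx": 0, "ty": 40, "tz": 0, "rx": 0, "ry": 0, "rz": 0.05}, {"tx": 0, "ty": 40, "tz": 0, "rx": 0, "ry": 0, "rz": 0.05}, {"tx": 0, "ty": 40, "tz": 0, "rx": 0, "ry": 0, "rz": 0.05}, {"tx": 0, "ty": 30, "tz": 0, "rx": 0, "ry": 0, "rz": 0.05}, {"tx": 0, "ty": 15, "tz": 0, "rx": 0, "ry": 0, "rz": 0}, {"tx": 0, "ty": 0, "tz": 0, "rx": 0, "ry": 0, "rz": 0}]'

```text
time: 6.9
tool_pos: [573.2, 182.9, 297.9]
tcp_rot: [-3.14, -0.0, 1.808]
contact_force: [-0.7, 0.2, -2.8]
grip_width: 11.6
finger_force: 30.0
```

carry_out --plan '[{"tx": 0, "ty": 0, "tz": 0, "rx": 0, "ry": 0, "rz": 0}, {"tx": 0, "ty": 0, "tz": 0, "rx": 0, "ry": 0, "rz": 0}]'

```text
time: 7.1
tool_pos: [574.1, 179.4, 298.6]
tcp_rot: [-3.141, 0.0, 1.804]
contact_force: [0.2, -0.4, -2.6]
grip_width: 11.7
finger_force: 30.0
```

Run:
```python
from h import *
np.set_printoptions(precision=2,suppress=True)
o=bot.get_obs();print(o['time'],o['tool_pos'],o['tcp_rot'],o['contact_force'],o['grip_width'])
m=bot.camera_model("wrist");np.savez("w4.npz",**m)
im=bot.capture("wrist");cv2.imwrite("pics/w4.png",im[...,::-1])
for c in blobs(im,(20,170,100),(30,255,255),None,60)[1]:
    r=cv2.minAreaRect(c);print(r,onz("wrist",r[0],157,m))
```

```text
7.1 [574.1  179.41 298.57] [-3.14  0.    1.8 ] [ 0.2  -0.35 -2.61] 11.683348674891551
```

View pics/w4.png

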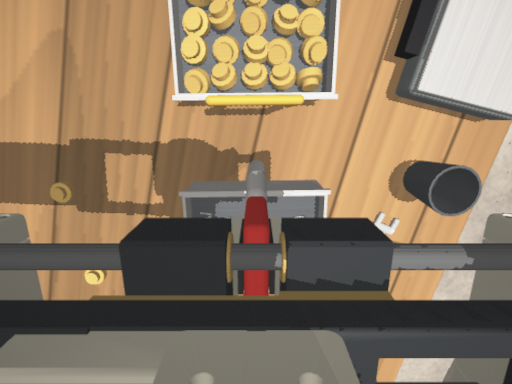

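The wrist view shows the bar of the brass eye from (206,100) to (304,100), almost level in the picture, so its direction matches the tool. I'll measure it exactly.

Run:
```python
from h import *
np.set_printoptions(precision=2,suppress=True)
im=cv2.imread("pics/w4.png")[...,::-1].copy();m=dict(np.load("w4.npz"))
print(cv2.cvtColor(im,cv2.COLOR_RGB2HSV)[100,[215,255,295]])
mk,cs=blobs(im,(22,200,80),(32,255,255),(195,90,315,110),60)
for c in cs:
    r=cv2.minAreaRect(c);print(r);b=cv2.boxPoints(r);b=b[np.argsort(b[:,0])]
    p,q=[onz("wrist",b[i:i+2].mean(0),156,m) for i in(0,2)];d=q-p
    print(p,q,(p+q)/2,np.linalg.norm(d),np.arctan2(d[1],d[0]))
    # two-view refine with top
print(tri(("top",(116.6,184.7)),("scene",(361.2,249.2))))
```

```text
[[ 28 136 247]
 [ 27 138 247]
 [ 27 140 246]]
[554.49 260.54 155.49]
```

Run:
```python
from h import *
np.set_printoptions(precision=2,suppress=True)
im=cv2.imread("pics/w4.png")[...,::-1].copy();m=dict(np.load("w4.npz"))
mk,cs=blobs(im,(22,110,80),(34,255,255),(195,88,315,112),60)
for c in cs:
    r=cv2.minAreaRect(c);print(r);b=cv2.boxPoints(r);b=b[np.argsort(b[:,0])]
    p,q=[onz("wrist",b[i:i+2].mean(0),156,m) for i in(0,2)];d=q-p
    print(p,q,(p+q)/2,np.linalg.norm(d),np.arctan2(d[1],d[0]))
# held tally in the wrist view: tab top face edges (x) 
mk,cs=blobs(im,(0,150,60),(8,255,255),(235,180,280,300),60)
for c in cs: print(cv2.boundingRect(c),cv2.minAreaRect(c))
# far edge of tab top: plane z=TCP+18.8+25
y=cv2.boundingRect(max(cs,key=cv2.contourArea));P=onz("wrist",(y[0]+y[2]/2,y[1]),298.6+18.8+25,m);print(P,P-[574.1,179.4,0])
```

```text
((254.5, 99.0), (8.0, 97.0), 90.0)
[507.33 248.34 156.  ] [602.16 270.93 156.  ] [554.75 259.63 156.  ] 97.48328494595339 0.23391699177825834
(244, 270, 25, 26) ((256.0, 282.5), (25.0, 24.0), 90.0)
(243, 197, 27, 46) ((256.0, 219.5), (45.0, 26.0), 90.0)
[567.31 213.31 342.4 ] [ -6.79  33.91 342.4 ]
```

The bar centre is (554.7, 260), with its direction at 0.234 rad matching the tool's 0.233, and three views agree. Moving over it, down to just above.

carry_out --plan '[{"tx": -4, "ty": 15, "tz": 0, "rx": 0, "ry": 0, "rz": 0}, {"tx": -6, "ty": 25, "tz": 0, "rx": 0, "ry": 0, "rz": 0}, {"tx": -6, "ty": 25, "tz": 0, "rx": 0, "ry": 0, "rz": 0}, {"tx": -3, "ty": 15, "tz": 0, "rx": 0, "ry": 0, "rz": 0}, {"tx": 0, "ty": 0, "tz": -10, "rx": 0, "ry": 0, "rz": 0}, {"tx": 0, "ty": 0, "tz": -15, "rx": 0, "ry": 0, "rz": 0}, {"tx": 0, "ty": 0, "tz": -15, "rx": 0, "ry": 0, "rz": 0}, {"tx": 0, "ty": 0, "tz": -4, "rx": 0, "ry": 0, "rz": 0}, {"tx": 0, "ty": 0, "tz": 0, "rx": 0, "ry": 0, "rz": 0}, {"tx": 0, "ty": 0, "tz": 0, "rx": 0, "ry": 0, "rz": 0}, {"tx": 0, "ty": 0, "tz": 0, "rx": 0, "ry": 0, "rz": 0}]'

```text
time: 8.25
tool_pos: [555.5, 260.5, 255.6]
tcp_rot: [3.14, -0.0, 1.805]
contact_force: [0.4, 1.6, -2.7]
grip_width: 11.4
finger_force: 30.0
```

Run:
```python
from h import *
np.set_printoptions(precision=2,suppress=True)
o=bot.get_obs();print(o['time'],o['tool_pos'],o['tcp_rot'],o['contact_force'],o['grip_width'])
I=[bot.capture(n) for n in("scene","wrist")]
cv2.imwrite("pics/s5.png",I[0][...,::-1]);cv2.imwrite("pics/w5.png",I[1][...,::-1])
cv2.imwrite("pics/c5.png",np.hstack([cv2.resize(I[0][150:300,290:440],(450,450),interpolation=2),cv2.resize(I[1][60:310,160:354],(350,450))])[...,::-1])
```

```text
8.25 [555.49 260.54 255.62] [ 3.14 -0.    1.81] [ 0.42  1.6  -2.69] 11.404329970187904
```

View pics/c5.png

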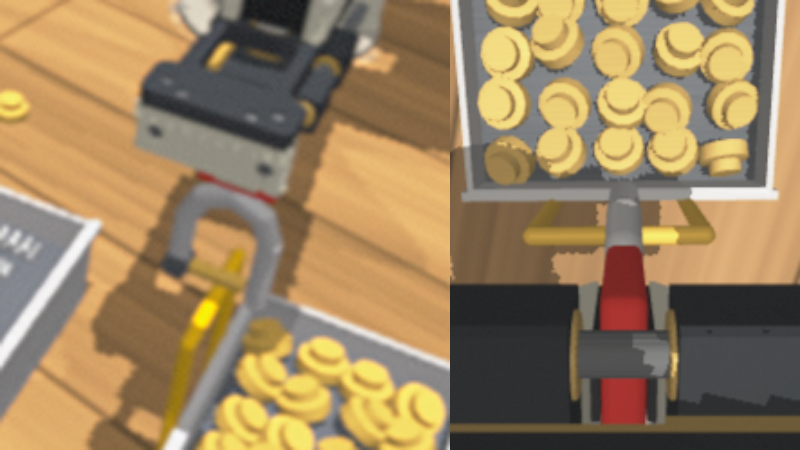

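The hook hangs over the bar: in the scene crop its leg tips at (175,265) and (258,300) straddle it, and in the wrist crop it is centred on the bar. Pressing down in a first stage.

carry_out --plan '[{"tx": 0, "ty": 0, "tz": -5, "rx": 0, "ry": 0, "rz": 0}, {"tx": 0, "ty": 0, "tz": -5, "rx": 0, "ry": 0, "rz": 0}, {"tx": 0, "ty": 0, "tz": -5, "rx": 0, "ry": 0, "rz": 0}, {"tx": 0, "ty": 0, "tz": -5, "rx": 0, "ry": 0, "rz": 0}, {"tx": 0, "ty": 0, "tz": -5, "rx": 0, "ry": 0, "rz": 0}, {"tx": 0, "ty": 0, "tz": -5, "rx": 0, "ry": 0, "rz": 0}, {"tx": 0, "ty": 0, "tz": 0, "rx": 0, "ry": 0, "rz": 0}]'

```text
time: 9.05
tool_pos: [555.5, 260.4, 224.5]
tcp_rot: [3.141, 0.001, 1.806]
contact_force: [1.6, -0.6, 2.5]
grip_width: 12.1
finger_force: 30.0
```

carry_out --plan '[{"tx": 0, "ty": 0, "tz": -5, "rx": 0, "ry": 0, "rz": 0}, {"tx": 0, "ty": 0, "tz": -5, "rx": 0, "ry": 0, "rz": 0}, {"tx": 0, "ty": 0, "tz": -5, "rx": 0, "ry": 0, "rz": 0}, {"tx": 0, "ty": 0, "tz": -5, "rx": 0, "ry": 0, "rz": 0}, {"tx": 0, "ty": 0, "tz": -5, "rx": 0, "ry": 0, "rz": 0}, {"tx": 0, "ty": 0, "tz": -5, "rx": 0, "ry": 0, "rz": 0}, {"tx": 0, "ty": 0, "tz": -4, "rx": 0, "ry": 0, "rz": 0}, {"tx": 0, "ty": 0, "tz": -3, "rx": 0, "ry": 0, "rz": 0}, {"tx": 0, "ty": 0, "tz": 0, "rx": 0, "ry": 0, "rz": 0}, {"tx": 0, "ty": 0, "tz": 0, "rx": 0, "ry": 0, "rz": 0}]'

```text
time: 10.05
tool_pos: [554.9, 260.9, 187.6]
tcp_rot: [-3.141, -0.0, 1.806]
contact_force: [0.3, 0.3, -3.3]
grip_width: 12.1
finger_force: 30.0
```

Run:
```python
from h import *
np.set_printoptions(precision=2,suppress=True)
o=bot.get_obs();print(o['time'],o['tool_pos'],o['tcp_rot'],o['contact_force'],o['grip_width'])
I=[bot.capture(n) for n in("scene","wrist")]
cv2.imwrite("pics/c6.png",np.hstack([cv2.resize(I[0][180:310,300:430],(450,450),interpolation=2),cv2.resize(I[1][60:310,160:354],(350,450))])[...,::-1])
```

```text
10.05 [554.93 260.92 187.62] [-3.14 -0.    1.81] [ 0.3   0.29 -3.26] 12.114728269188618
```

View pics/c6.png

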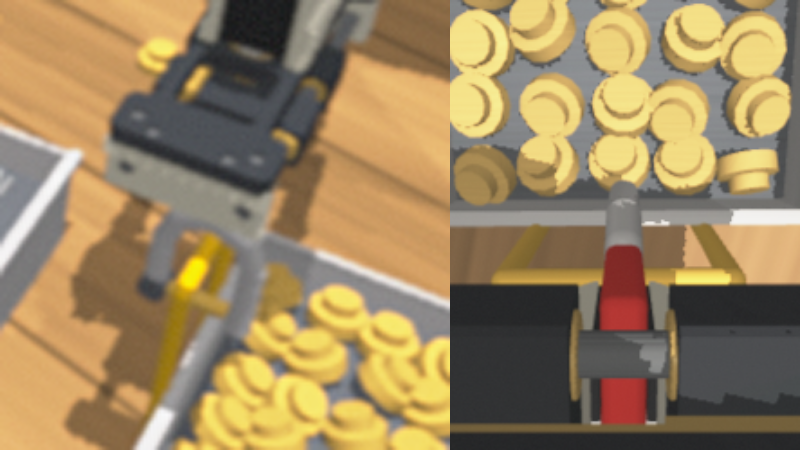

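The bar sits inside the hook, the brass gate shows beneath it (crop (215,300)), and the gate force has gone back to pure weight, so it has snapped shut. Lowering gently onto the crown.

carry_out --plan '[{"tx": 0, "ty": 0, "tz": -2, "rx": 0, "ry": 0, "rz": 0}, {"tx": 0, "ty": 0, "tz": -2, "rx": 0, "ry": 0, "rz": 0}, {"tx": 0, "ty": 0, "tz": 0, "rx": 0, "ry": 0, "rz": 0}]'

```text
time: 10.45
tool_pos: [554.8, 260.6, 183.4]
tcp_rot: [-3.141, 0.0, 1.806]
contact_force: [0.1, 0.3, -2.5]
grip_width: 11.5
finger_force: 30.0
```

carry_out --plan '[{"tx": 0, "ty": 0, "tz": -1, "rx": 0, "ry": 0, "rz": 0}, {"tx": 0, "ty": 0, "tz": -1, "rx": 0, "ry": 0, "rz": 0}, {"tx": 0, "ty": 0, "tz": 0, "rx": 0, "ry": 0, "rz": 0}]'

```text
time: 10.75
tool_pos: [555.2, 260.6, 182.7]
tcp_rot: [3.141, 0.0, 1.806]
contact_force: [-2.6, -2.0, 4.4]
grip_width: 12.0
finger_force: 30.0
```

The crown rests on the bar (about 7 N). Releasing.

carry_out --plan '[{"tx": 0, "ty": 0, "tz": 0, "rx": 0, "ry": 0, "rz": 0}, {"tx": 0, "ty": 0, "tz": 0, "rx": 0, "ry": 0, "rz": 0}, {"tx": 0, "ty": 0, "tz": 0, "rx": 0, "ry": 0, "rz": 0}, {"tx": 0, "ty": 0, "tz": 0, "rx": 0, "ry": 0, "rz": 0}, {"tx": 0, "ty": 0, "tz": 0, "rx": 0, "ry": 0, "rz": 0}, {"tx": 0, "ty": 0, "tz": 0, "rx": 0, "ry": 0, "rz": 0}, {"tx": 0, "ty": 0, "tz": 0, "rx": 0, "ry": 0, "rz": 0}, {"tx": 0, "ty": 0, "tz": 0, "rx": 0, "ry": 0, "rz": 0}]' --gripper 0

```text
time: 11.55
tool_pos: [555.1, 260.7, 181.7]
tcp_rot: [3.141, 0.0, 1.806]
contact_force: [0.2, -0.8, 0.1]
grip_width: 71.4
finger_force: 0.0
```

carry_out --plan '[{"tx": 0, "ty": 0, "tz": 10, "rx": 0, "ry": 0, "rz": 0}, {"tx": 0, "ty": 0, "tz": 20, "rx": 0, "ry": 0, "rz": 0}, {"tx": 0, "ty": 0, "tz": 30, "rx": 0, "ry": 0, "rz": 0}, {"tx": 0, "ty": 0, "tz": 40, "rx": 0, "ry": 0, "rz": 0}, {"tx": 0, "ty": -20, "tz": 30, "rx": 0, "ry": 0, "rz": 0}, {"tx": 0, "ty": -40, "tz": 0, "rx": 0, "ry": 0, "rz": 0}, {"tx": 0, "ty": -40, "tz": 0, "rx": 0, "ry": 0, "rz": 0}, {"tx": 0, "ty": 0, "tz": 0, "rx": 0, "ry": 0, "rz": 0}, {"tx": 0, "ty": 0, "tz": 0, "rx": 0, "ry": 0, "rz": 0}, {"tx": 0, "ty": 0, "tz": 0, "rx": 0, "ry": 0, "rz": 0}]'

```text
time: 12.55
tool_pos: [555.1, 161.4, 312.1]
tcp_rot: [3.141, -0.0, 1.806]
contact_force: [-0.0, 0.5, -0.8]
grip_width: 92.0
finger_force: 0.0
```

Run:
```python
from h import *
o=bot.get_obs();print(o['time'],o['tool_pos'],o['contact_force'],o['grip_width'])
I=[bot.capture(n) for n in("scene","wrist")]
cv2.imwrite("pics/c7.png",np.hstack([cv2.resize(I[0][180:310,300:430],(450,450),interpolation=2),cv2.resize(I[1][0:250,160:354],(350,450))])[...,::-1])
```

```text
12.55 [555.06270692 161.38648155 312.12911247] [-0.00830844  0.52191102 -0.79492662] 92.04156265197888
```

View pics/c7.png

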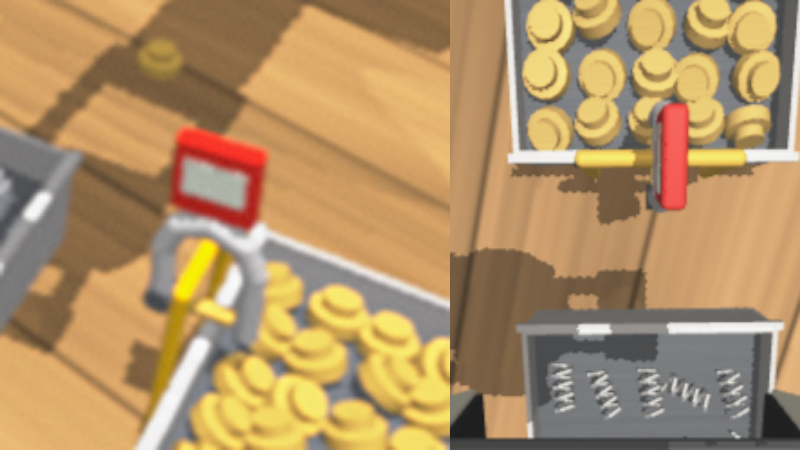

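The tally hangs on the brass eye with the crown on the bar and the gate closed below it, and the gripper is clear. Handing in.

```bash
python3 -c "
from plant import bot
print(bot.close_job())"
```

```text
the job is handed in; nothing more can be done
None
```

The red-tab tally hangs on the brass-cap tote's yellow eye with its gate shut beneath the bar, going by the pictures and the force readings; the green tally was left in the rack, and the job was handed in at about 13 s without a verdict being returned.

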